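# Fold away the long length stop

### The arm

A 6-joint arm with a two-finger parallel gripper is mounted at the origin on a cart in front of the work surface, level with it; the furniture and walls round the work are solid. World frame = base frame: x ahead of the robot, y to its left, z up, the work surface at z = 0. Lengths are in m, angles in rad, forces in N, time in s.
With the tool pointing down it reaches from about 0.25 to 0.775 m from the base axis. Payload 4 kg.
Tool frame: the origin (TCP) lies on the centre line of the jaws, within the pads' length; the fingertips stand 8 mm ahead of it and the grasp point (between the pads) lies 11 mm behind it; y points along the fingers, x is the direction in which the jaws open and shut, and the axes are right-handed (so a half turn about y gives the same grasp; the last joint's range is limited). The gripper opens to 94 mm and grips with 3 to 60 N. Pads are 16 mm wide; open, the fingers measure 119 mm over their backs; the gripper's body (75 mm by 177 mm) begins 78 mm behind the grasp point.
Start: joints at [1.134, 0.087, 1.371, -0, 1.684, -0.103], TCP at [0.18, 0.52, 0.214] pointing down, gripper open.
Joint ranges: [-3.1, 3.1], [-0.76, 2.03], [0.27, 2.55], [-1.08, 4.22], [0.17, 2.65], [-2.57, 2.57]. Speed limits (rad/s): [2.79, 2.79, 3.14, 3.14, 3.14, 3.14].

### API

Orientations are given as [roll, pitch, yaw] about the fixed x, y, z axes, in that order (R = Rz(yaw) Ry(pitch) Rx(roll)).
In Python, from bench import robot gives the robot as it stands.
- The arm moves only by the tool step_arm, never from a script. Its argument "commands" is a list of rows, each an object with "xyz": the shift along the world's x, y, z in m, a list of three; "twist": the turn, a rotation vector about the world's x, y, z in degrees, a list of three. In form: [{"xyz": [tx, ty, tz], "twist": [ax, ay, az]}, ...]. A call has 1 to 12 rows; each row is the pose to reach, as a shift and turn from the pose commanded when the call began; what a row does not reach only later rows make up. A row lasts 1/12 s, in which the tool goes at most 41.7 mm and 7.16 degrees, less where a joint would pass 70% of its speed; a pose out of reach is approached as far as the arm can. A call with a gripper value outside its range is refused whole. "fingers" is the closure in counts, from 0 (fully open) to 255 (shut), set as the call begins (left out, the last holds). The fingers move at their own pace and stop on an object; the grip force is fixed at half the most. Time passes only in rows, so rows that repeat a pose let the fingers close. It gives the time, the measured TCP pose, the force and the opening at its end, in the units of the state.
- robot.get_obs(): the state, without advancing time (a new reading comes with each control period).
- robot.snapshot(name): name is "scene" or "top"; returns (picture, depth): 400x640x3 uint8, red, green, blue; 400x640 float32, m along the optical axis (not along the pixel's ray), 0 where there is no reading.
- robot.camera_info(name): a dict with "fx", "fy", "cx", "cy" (pixels), "R" (3x3) and "t" (3): a world point X has camera coordinates R X + t. Camera axes: x right, y down, z forward; pixel columns grow to the right and rows downward; lengths in m; the calibration is good to about 2 mm. A picture is of the moment at which its call begins. camera_info takes no time and is no camera call.
- robot.close_job(): hands the job in, once; it reports no verdict.
The state is a dict: "time": time; "joint_positions": joint angles; "qvel": joint speeds; "joint_torque": joint torques, N m; "tool_pos": TCP position; "ee_rot": TCP orientation; "wrist_force": force on the tool from outside, world axes, zero at the start; "wrist_torque": the same for the moment, N m; "width": finger opening in m.
Only numpy, scipy, OpenCV 4.12 (cv2) and the standard library are available. Lean on these libraries where they do the work, as an engineer would, in place of code of your own. Each camera call takes 0.05 s, during which the arm holds its last target.

### The job

Two folding length stops stand open on the packing bench. Fold away the longer one in the right order: first fold its outer segment all the way back onto the inner segment while the inner segment stays swung out, and only then swing the folded pair fully home over its base rail. Leave the shorter stop as it is set, and do not push the brown tape roll or the small blue carton about.

Things in the scene. Friction and masses are not known exactly. Their poses are not given: they have to be found in the camera images.
- long_stop: Base of the longer folding stop, fixed to the bench: dark steel rail 40 wide, 200 long, 8 high. Origin on the bench on the vertical shoulder axis, 25 mm from one rail end; y points along the rail to its other end, z up. Flat aluminium arm: inner segment 24 wide, z 14-20 mm, shoulder to elbow 150; outer segment 20 wide, z 21-27, elbow to pin 115. Only the elbow post and the pin rise above 27 mm.
- long_stop_elbow (a point): Top centre of the elbow post of the longer stop, 61 mm above the bench: dark steel upright cylinder, diameter 20 mm, free to grip at z 27-61 mm, on the elbow axis at the end of the inner segment, 150 mm from the shoulder axis. Leading it round the shoulder axis turns the inner segment.
- long_stop_pin (a point): Top centre of the stop pin of the longer stop, 61 mm above the bench: dark steel upright cylinder, diameter 14 mm, free to grip at z 27-61 mm, at the free end of the outer segment, 115 mm from the elbow axis. Leading it round the elbow axis turns the outer segment. Folded, it stands over the inner segment, 35 mm from the shoulder axis.
- long_stop_inner (a joint): Shoulder angle of the longer stop (vertical axis), rad: 0 = home, inner segment over the rail along the base's y axis, with an end stop there; grows counter-clockwise from above, to 1.6. Starts at 0.75 to 1.1. Stays where left; friction 0.6 N m (4 N at the elbow post).
- long_stop_outer (a joint): Elbow angle of the longer stop (vertical axis), rad: 0 = folded back over the inner segment, with an end stop there; grows counter-clockwise from above as it opens, to 2.4, so folding is a clockwise turn. Starts at 1.5 to 2.1. Stays where left; friction 0.05 N m (0.5 N at the pin), so the stiffer shoulder stays put if the pin is led round its arc.
- short_stop_pin (a point): Top centre of the stop pin of the shorter stop (same build and heights, rail 145 long, inner segment 95, outer 65 mm). The two stops may stand in either place, about 0.36 m apart. Leave it alone.
- tape_brown: Loose brown parcel tape roll lying flat, 110 mm in diameter, 48 high, origin at the centre of its underside. Bystander.
- small_box_4: Loose small blue carton with a tan tape strip, 100 x 68 x 45 mm, origin at the centre of its underside. Bystander.

How it is judged:
By the outcome, as a careful person would: the job done as asked, in the order asked, and still so for the second after the job is handed in, with the robot touching nothing.
It also fails if it takes over 51 s, if anything falls off the work surface, if the arm or the gripper's body presses on something with over 40 N, if the wrist force passes 120 N, or if a joint passes its speed limit or range.

## Working session

There is one attempt and no reset: what is moved stays moved. The work goes in short steps, Python scripts to look and compute and a tool call to move; the robot and the scene stay as the last step left them, time stands still between calls to the robot, and variables do not carry over. Pictures are saved under pics/ and viewed, and the job is handed in when it is done.

Besides the shell and the picture viewer there is one more tool, called after "Call:" as a command line: name --argument value ..., lists and objects as JSON in quotes. step_arm: Moves the arm, as the interface text tells. Its arguments: {"type":"object","properties":{"commands":{"type":"array"},"fingers":{"type":"number"}},"required":["commands"]}

```bash
mkdir -p pics; python3 - <<'E'
from bench import robot
import cv2,numpy as np
for n in("top","scene"):
    p,d=robot.snapshot(n); cv2.imwrite(f"pics/{n}0.png",p[:,:,::-1]); np.savez(f"{n}0.npz",p=p,d=d)
    c=robot.camera_info(n); print(n,c)
print(robot.get_obs())
E
```

```text
top {'fx': 433.50469095751964, 'fy': 433.50469095751964, 'cx': 320.5116600217235, 'cy': 197.5177059624247, 'R': array([[-0.00533347, -0.99982145, -0.01812789],
       [-0.9948227 ,  0.00714484, -0.10137427],
       [ 0.1014857 ,  0.01749336, -0.99468318]]), 't': array([0.10222609, 0.55445925, 1.47534848])}
scene {'fx': 500.69958903027435, 'fy': 500.69958903027435, 'cx': 311.8375410608705, 'cy': 194.71711078894128, 'R': array([[ 0.84811446, -0.52978448,  0.0055013 ],
       [-0.37833717, -0.61287108, -0.69372186],
       [ 0.37089467,  0.5862742 , -0.72022199]]), 't': array([-0.42957407,  0.31092627,  1.53452909])}
{'time': 0.1, 'joint_positions': array([ 1.13391194e+00,  8.78751618e-02,  1.37209082e+00, -8.30080613e-06,
        1.68362260e+00, -1.03109439e-01]), 'qvel': array([ 0.00147887, -0.00207464, -0.00385774,  0.0002199 , -0.00139005,
       -0.00140148]), 'joint_torque': array([ 3.24616660e-03, -3.41250765e+01, -3.03302157e+01,  7.22317840e-02,
        3.04306566e-02, -8.79859317e-05]), 'tool_pos': array([0.17999223, 0.51920086, 0.21243071]), 'ee_rot': array([-1.5705991 ,  0.00198618,  1.23702065]), 'wrist_force': array([-1.05835768,  0.15554324, -0.05175171]), 'wrist_torque': array([-0.02303835, -0.04210732,  0.0268792 ]), 'width': 0.09394198864615685}
```

View pics/top0.png

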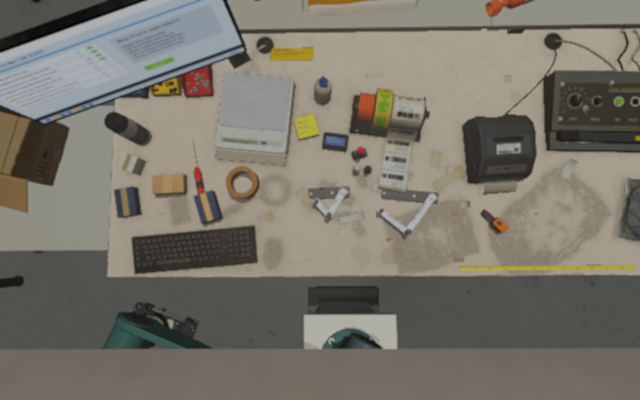

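View pics/scene0.png

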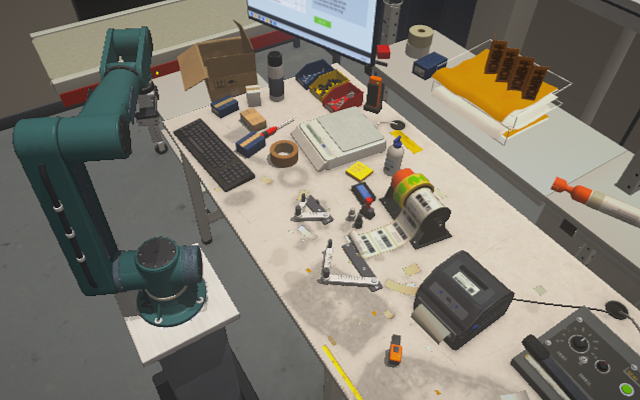

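```bash
python3 - <<'E'
import cv2
a=cv2.imread("pics/top0.png")[140:260,290:490]; cv2.imwrite("pics/topc.png",cv2.resize(a,(800,480),interpolation=cv2.INTER_CUBIC))
a=cv2.imread("pics/scene0.png")[180:305,270:430]; cv2.imwrite("pics/scenec.png",cv2.resize(a,(768,600),interpolation=cv2.INTER_CUBIC))
E
```

```text
(no output)
```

View pics/topc.png

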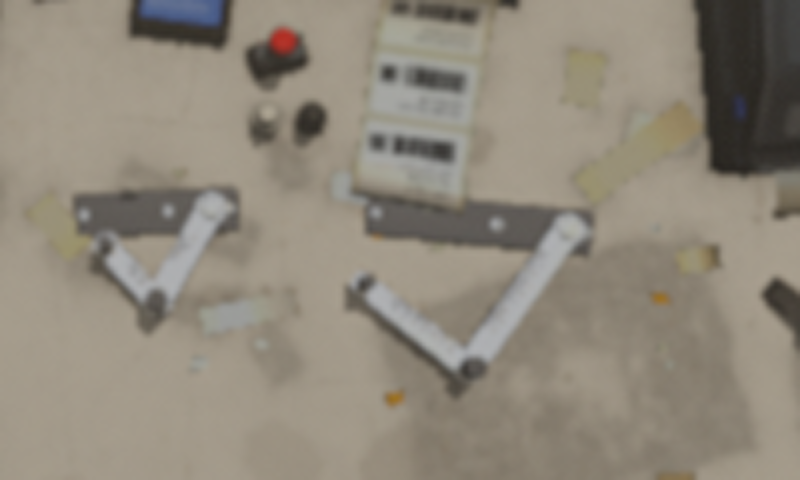

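View pics/scenec.png

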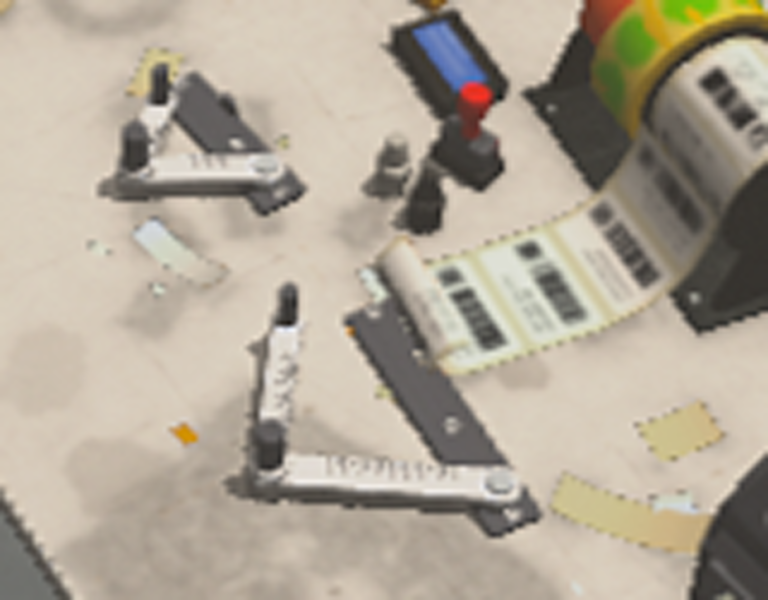

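```bash
cat > h.py <<'E'
import numpy as np
from bench import robot
def ray(n,u,v):
    c=robot.camera_info(n);R=np.array(c['R']);t=np.array(c['t'])
    d=R.T@np.array([(u-c['cx'])/c['fx'],(v-c['cy'])/c['fy'],1]);return -R.T@t,d
def plane(n,u,v,z):
    o,d=ray(n,u,v);return o+d*(z-o[2])/d[2]
def proj(n,X):
    c=robot.camera_info(n);p=np.array(c['R'])@X+c['t'];return p[0]/p[2]*c['fx']+c['cx'],p[1]/p[2]*c['fy']+c['cy']
E
python3 - <<'E'
from h import *
np.set_printoptions(precision=4,suppress=True)
T=lambda x,y:(290+(x+.5)/4-.5,140+(y+.5)/4-.5); S=lambda x,y:(270+(x+.5)/4.8-.5,180+(y+.5)/4.8-.5)
P=dict(pin=(T(364,283),S(289,290),.061),elb=(T(474,367),S(270,427),.061),sho=(T(571,228),S(501,482),.021),
 h1=(T(375,212),None,.008),h2=(T(497,223),S(452,425),.008),spin=(T(106,245),S(161,70),.061),selb=(T(156,300),S(133,132),.061))
r={}
for k,(a,b,z) in P.items():
    r[k]=plane("top",*a,z); print(k,r[k],plane("scene",*b,z) if b else '')
for k in("top","scene"):
    i=0 if k=="top" else 1
    q={m:plane(k,*P[m][i],P[m][2])[:2] for m in('pin','elb','sho')}
    e=q['elb']-q['sho'];o=q['pin']-q['elb'];print(np.linalg.norm(e),np.linalg.norm(o),np.arctan2(e[1],e[0]),np.arctan2(o[1],o[0]))
h=r['h1']-r['h2'];print(np.arctan2(h[1],h[0]))
h=r['h1']-r['sho'];print(np.arctan2(h[1],h[0]))
d=np.load('top0.npz')['d']
for y,x in((177,440),(178,400),(182,395),(186,390),(195,400),(210,381)):print(x,y,d[y,x], plane('top',x,y,0))
for name in('top','scene'):
  o,_=ray(name,1,1);print(o)
# depth->height map near strip
c=robot.camera_info('top')
def hgt(u,v):
    o,dd=ray('top',u,v);return o+dd*d[v,u]
for u,v in((385,176),(390,180),(395,184),(395,170),(395,160),(395,150),(357,170),(367,170),(358,153),(361,151),(395,200),(372,150),(420,150)):print(u,v,hgt(u,v))
E
```

```text
pin [ 0.5067 -0.1046  0.061 ] [ 0.5048 -0.1114  0.061 ]
elb [ 0.4355 -0.1954  0.061 ] [ 0.4329 -0.1983  0.061 ]
sho [ 0.5562 -0.2897  0.021 ] [ 0.5528 -0.2898  0.021 ]
h1 [ 0.5729 -0.1219  0.008 ] 
h2 [ 0.5624 -0.2284  0.008 ] [ 0.5587 -0.2298  0.008 ]
spin [0.5405 0.1131 0.061 ] [0.5383 0.109  0.061 ]
selb [0.4935 0.0711 0.061 ] [0.4895 0.067  0.061 ]
0.15326732666439202 0.11537842490286322 2.4784012600642873 0.9050719093054501
0.15084433973271144 0.11279878715776932 2.489697515505262 0.8797709854200928
1.4725933846358537
1.471644388698046
440 177 1.537589 [ 0.628  -0.3238  0.    ]
400 178 1.5274303 [ 0.6255 -0.1827  0.    ]
395 182 1.5179986 [ 0.6114 -0.1647  0.    ]
390 186 1.4919841 [ 0.5972 -0.1468  0.    ]
400 195 1.5208135 [ 0.565  -0.1813  0.    ]
381 210 1.4630529 [ 0.5124 -0.1134  0.    ]
[0.4024 0.0724 1.5256]
[-0.0872 -0.9367  1.3233]
385 176 [ 0.6303 -0.1274  0.0188]
390 180 [ 0.6167 -0.1453  0.0135]
395 184 [ 0.6002 -0.1598  0.0309]
395 170 [ 0.6528 -0.1643  0.0092]
395 160 [ 0.688  -0.1646  0.0123]
395 150 [ 0.7235 -0.1652  0.014 ]
357 170 [ 0.6487 -0.0282  0.041 ]
367 170 [ 0.648  -0.0626  0.0433]
358 153 [ 0.7082 -0.0325  0.0421]
361 151 [ 0.7084 -0.0405  0.0737]
395 200 [ 0.5473 -0.1632  0.0003]
372 150 [ 0.7278 -0.0857 -0.0023]
420 150 [ 0.726  -0.2564 -0.0013]
```

Call:
step_arm --commands '[{"xyz": [0.326,-0.629,-0.05],"twist": [0,0,-110]},{"xyz": [0.326,-0.629,-0.05],"twist": [0,0,-110]},{"xyz": [0.326,-0.629,-0.05],"twist": [0,0,-110]},{"xyz": [0.326,-0.629,-0.05],"twist": [0,0,-110]},{"xyz": [0.326,-0.629,-0.05],"twist": [0,0,-110]},{"xyz": [0.326,-0.629,-0.05],"twist": [0,0,-110]},{"xyz": [0.326,-0.629,-0.05],"twist": [0,0,-110]},{"xyz": [0.326,-0.629,-0.05],"twist": [0,0,-110]},{"xyz": [0.326,-0.629,-0.05],"twist": [0,0,-110]},{"xyz": [0.326,-0.629,-0.05],"twist": [0,0,-110]},{"xyz": [0.326,-0.629,-0.05],"twist": [0,0,-110]},{"xyz": [0.326,-0.629,-0.05],"twist": [0,0,-110]}]' --fingers 160

```text
time: 1.1
tool_pos: [0.4099, 0.0749, 0.178]
ee_rot: [-1.571, -0.0, -0.269]
wrist_force: [1.3, 0.5, 0.8]
width: 0.0351
```

Call:
step_arm --commands '[{"xyz": [0.097,-0.186,-0.04],"twist": [0,0,-24]},{"xyz": [0.097,-0.186,-0.04],"twist": [0,0,-24]},{"xyz": [0.097,-0.186,-0.04],"twist": [0,0,-24]},{"xyz": [0.097,-0.186,-0.04],"twist": [0,0,-24]},{"xyz": [0.097,-0.186,-0.04],"twist": [0,0,-24]},{"xyz": [0.097,-0.186,-0.04],"twist": [0,0,-24]},{"xyz": [0.097,-0.186,-0.04],"twist": [0,0,-24]},{"xyz": [0.097,-0.186,-0.04],"twist": [0,0,-24]}]'

```text
time: 1.77
tool_pos: [0.5061, -0.1088, 0.1377]
ee_rot: [-1.571, 0.002, -0.683]
wrist_force: [-0.5, 0.4, 0.6]
width: 0.0353
```

```bash
python3 - <<'E'
from h import *
import cv2
o=robot.get_obs();print(o['tool_pos'],o['ee_rot'],o['joint_positions'])
p,_=robot.snapshot('scene');cv2.imwrite("pics/s1.png",cv2.resize(p[150:305,250:450,::-1],(774,600),interpolation=cv2.INTER_CUBIC))
E
```

```text
[ 0.50614365 -0.10875556  0.13765976] [-1.57088172  0.00215438 -0.68252971] [-3.21655664e-01  4.44624254e-02  1.56685106e+00  6.81308161e-04
  1.53232494e+00  3.60847053e-01]
```

View pics/s1.png

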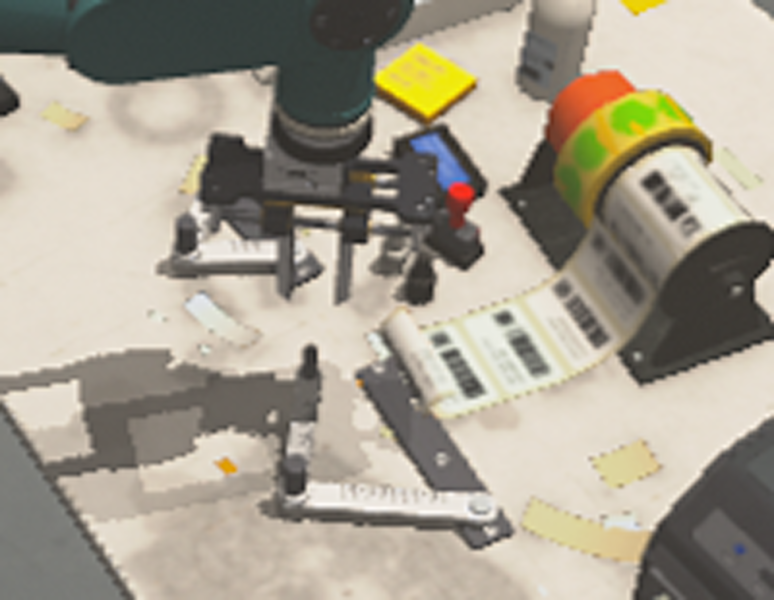

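Call:
step_arm --commands '[{"xyz": [0,0,-0.03],"twist": [0,0,0]},{"xyz": [0,0,-0.055],"twist": [0,0,0]},{"xyz": [0,0,-0.07],"twist": [0,0,0]},{"xyz": [0,0,-0.083],"twist": [0,0,0]},{"xyz": [0,0,-0.096],"twist": [0,0,0]},{"xyz": [0,0,-0.096],"twist": [0,0,0]}]'

```text
time: 2.32
tool_pos: [0.5044, -0.1066, 0.0402]
ee_rot: [-1.572, 0.005, -0.679]
wrist_force: [0.3, -0.2, -0.1]
width: 0.0351
```

```bash
python3 - <<'E'
from h import *
import cv2
p,_=robot.snapshot('scene');cv2.imwrite("pics/s2.png",cv2.resize(p[180:300,270:430,::-1],(800,600),interpolation=cv2.INTER_CUBIC))
E
```

```text
(no output)
```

View pics/s2.png

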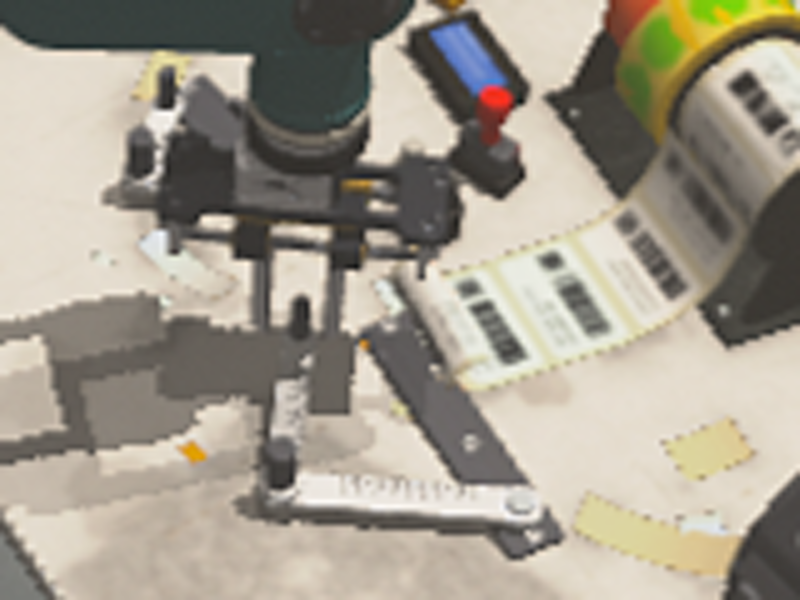

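```bash
python3 - <<'E'
from h import *
f=lambda X:[round(float(a),1) for a in (((np.array(proj('scene',np.array(X)))-[270,180]+.5)*5-.5))]
print(f([.5044,-.1066,.032]),f([.5065,-.108,.061]),f([.5065,-.108,.027]),f([.505,-.111,.061]))
E
```

```text
[295.1, 325.4] [300.4, 297.5] [298.8, 330.2] [301.0, 301.6]
```

Call:
step_arm --commands '[{"xyz": [0,0,0],"twist": [0,0,0]},{"xyz": [0,0,0],"twist": [0,0,0]},{"xyz": [0,0,0],"twist": [0,0,0]},{"xyz": [0,0,0],"twist": [0,0,0]}]' --fingers 200

```text
time: 2.7
tool_pos: [0.5074, -0.1092, 0.0435]
ee_rot: [-1.57, -0.002, -0.682]
wrist_force: [-0.4, -0.6, 0.3]
width: 0.0205
```

```bash
python3 - <<'E'
from h import *
np.set_printoptions(precision=4,suppress=True)
o=robot.get_obs();print(o['tool_pos'],o['ee_rot'],o['wrist_force'])
E=np.array([.4352,-.198]);S=o['tool_pos'][:2]
c=np.array([.506,-.109]);print(c-E,np.arctan2(*(c-E)[::-1]),np.linalg.norm(c-E))
f0=.9
for d in np.arange(0,97,2.5):
    f=f0-np.radians(d);q=E+.1145*np.array([np.cos(f),np.sin(f)]);q0=E+.1145*np.array([np.cos(f0),np.sin(f0)])
    print(d,(q-q0).round(4),end=' | ')
E
```

```text
[ 0.5074 -0.1092  0.0435] [-1.5701 -0.002  -0.6816] [-0.3844 -0.5873  0.2823]
[0.0708 0.089 ] 0.8988018758803081 0.1137261623374323
0.0 [0. 0.] | 2.5 [ 0.0038 -0.0032] | 5.0 [ 0.0075 -0.0065] | 7.5 [ 0.0111 -0.0101] | 10.0 [ 0.0145 -0.0137] | 12.5 [ 0.0177 -0.0175] | 15.0 [ 0.0208 -0.0215] | 17.5 [ 0.0237 -0.0256] | 20.0 [ 0.0264 -0.0298] | 22.5 [ 0.0289 -0.0341] | 25.0 [ 0.0312 -0.0385] | 27.5 [ 0.0334 -0.043 ] | 30.0 [ 0.0353 -0.0476] | 32.5 [ 0.037  -0.0523] | 35.0 [ 0.0386 -0.057 ] | 37.5 [ 0.0399 -0.0619] | 40.0 [ 0.041  -0.0667] | 42.5 [ 0.0419 -0.0716] | 45.0 [ 0.0426 -0.0766] | 47.5 [ 0.043  -0.0816] | 50.0 [ 0.0433 -0.0866] | 52.5 [ 0.0433 -0.0916] | 55.0 [ 0.0431 -0.0965] | 57.5 [ 0.0427 -0.1015] | 60.0 [ 0.0421 -0.1065] | 62.5 [ 0.0412 -0.1114] | 65.0 [ 0.0402 -0.1163] | 67.5 [ 0.0389 -0.1211] | 70.0 [ 0.0375 -0.1259] | 72.5 [ 0.0358 -0.1306] | 75.0 [ 0.0339 -0.1352] | 77.5 [ 0.0318 -0.1398] | 80.0 [ 0.0295 -0.1442] | 82.5 [ 0.027  -0.1485] | 85.0 [ 0.0244 -0.1528] | 87.5 [ 0.0215 -0.1569] | 90.0 [ 0.0185 -0.1609] | 92.5 [ 0.0153 -0.1647] | 95.0 [ 0.012  -0.1684] |
```

Call:
step_arm --commands '[{"xyz": [0.0038,-0.0032,0],"twist": [0,0,-2.5]},{"xyz": [0.0075,-0.0065,0],"twist": [0,0,-5]},{"xyz": [0.0111,-0.0101,0],"twist": [0,0,-7.5]},{"xyz": [0.0145,-0.0137,0],"twist": [0,0,-10]},{"xyz": [0.0177,-0.0175,0],"twist": [0,0,-12.5]},{"xyz": [0.0208,-0.0215,0],"twist": [0,0,-15]},{"xyz": [0.0237,-0.0256,0],"twist": [0,0,-17.5]},{"xyz": [0.0264,-0.0298,0],"twist": [0,0,-20]},{"xyz": [0.0289,-0.0341,0],"twist": [0,0,-22.5]},{"xyz": [0.0312,-0.0385,0],"twist": [0,0,-25]},{"xyz": [0.0334,-0.043,0],"twist": [0,0,-27.5]},{"xyz": [0.0353,-0.0476,0],"twist": [0,0,-30]}]'

```text
time: 3.7
tool_pos: [0.5421, -0.157, 0.0427]
ee_rot: [-1.571, -0.0, -1.208]
wrist_force: [-0.5, 0.8, -0.3]
width: 0.0205
```

```bash
python3 - <<'E'
from h import *
import cv2
p,_=robot.snapshot('scene');cv2.imwrite("pics/s3.png",cv2.resize(p[180:300,270:430,::-1],(800,600),interpolation=cv2.INTER_CUBIC))
p,_=robot.snapshot('top');cv2.imwrite("pics/t3.png",cv2.resize(p[140:260,290:490,::-1],(800,480),interpolation=cv2.INTER_CUBIC))
o=robot.get_obs();print(o['tool_pos'],o['ee_rot'],o['wrist_force'])
E
```

```text
[ 0.54241798 -0.15744214  0.04269042] [-1.57026008e+00 -6.91055775e-04 -1.20620785e+00] [ 1.00216444  0.57702703 -0.45213827]
```

View pics/s3.png

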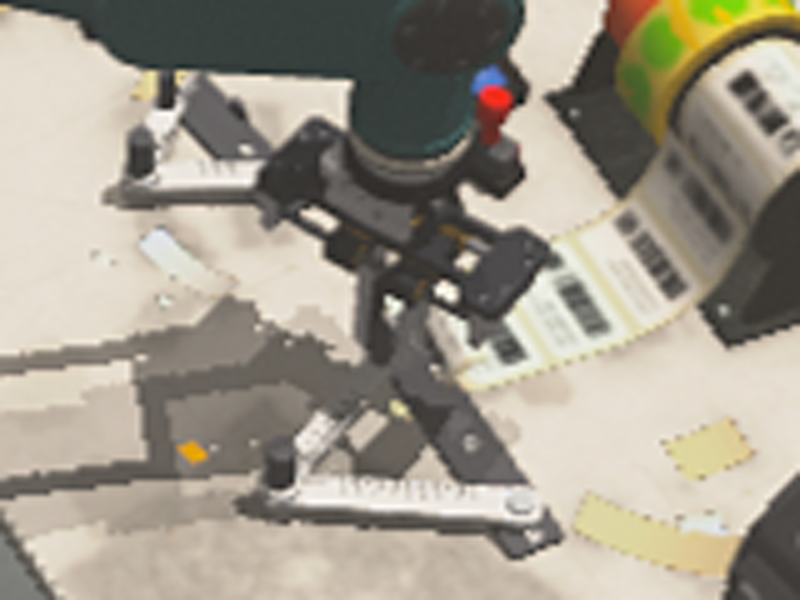

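View pics/t3.png

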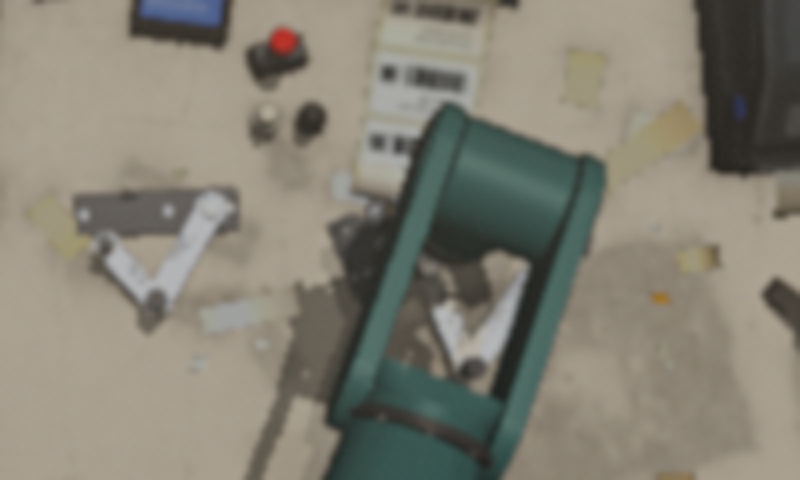

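Call:
step_arm --commands '[{"xyz": [0.0017,-0.0047,0],"twist": [0,0,-2.5]},{"xyz": [0.0033,-0.0094,0],"twist": [0,0,-5]},{"xyz": [0.0046,-0.0143,0],"twist": [0,0,-7.5]},{"xyz": [0.0057,-0.0191,0],"twist": [0,0,-10]},{"xyz": [0.0066,-0.024,0],"twist": [0,0,-12.5]},{"xyz": [0.0073,-0.029,0],"twist": [0,0,-15]},{"xyz": [0.0077,-0.034,0],"twist": [0,0,-17.5]},{"xyz": [0.008,-0.039,0],"twist": [0,0,-20]},{"xyz": [0.008,-0.044,0],"twist": [0,0,-22.5]},{"xyz": [0.0078,-0.0489,0],"twist": [0,0,-25]},{"xyz": [0.0074,-0.0539,0],"twist": [0,0,-27.5]},{"xyz": [0.0068,-0.0589,0],"twist": [0,0,-30]}]'

```text
time: 4.8
tool_pos: [0.5489, -0.2155, 0.0425]
ee_rot: [-1.571, 0.0, -1.73]
wrist_force: [-0.7, -0.2, 0.4]
width: 0.0203
```

Call:
step_arm --commands '[{"xyz": [-0.0009,-0.0049,0],"twist": [0,0,-2.5]},{"xyz": [-0.0019,-0.0098,0],"twist": [0,0,-5]},{"xyz": [-0.0032,-0.0146,0],"twist": [0,0,-7.5]},{"xyz": [-0.0046,-0.0194,0],"twist": [0,0,-10]},{"xyz": [-0.0063,-0.0241,0],"twist": [0,0,-12.5]},{"xyz": [-0.0082,-0.0287,0],"twist": [0,0,-15]},{"xyz": [-0.0103,-0.0333,0],"twist": [0,0,-17.5]},{"xyz": [-0.0126,-0.0377,0],"twist": [0,0,-20]},{"xyz": [-0.0151,-0.042,0],"twist": [0,0,-22.5]},{"xyz": [-0.0177,-0.0463,0],"twist": [0,0,-25]}]'

```text
time: 5.63
tool_pos: [0.5315, -0.2619, 0.0427]
ee_rot: [-1.57, 0.001, -2.166]
wrist_force: [0.9, 0.3, -0.0]
width: 0.0204
```

```bash
python3 - <<'E'
from h import *
import cv2
p,_=robot.snapshot('scene');cv2.imwrite("pics/s4.png",cv2.resize(p[180:300,270:430,::-1],(800,600),interpolation=cv2.INTER_CUBIC))
o=robot.get_obs();print(o['tool_pos'],o['ee_rot'],o['wrist_force'],o['joint_positions'][5])
E
```

```text
[ 0.53089688 -0.26280661  0.0426861 ] [-1.56993224e+00 -4.62759083e-04 -2.16830734e+00] [ 0.23032015 -0.29423662 -0.50181759] 1.6133496692488556
```

View pics/s4.png

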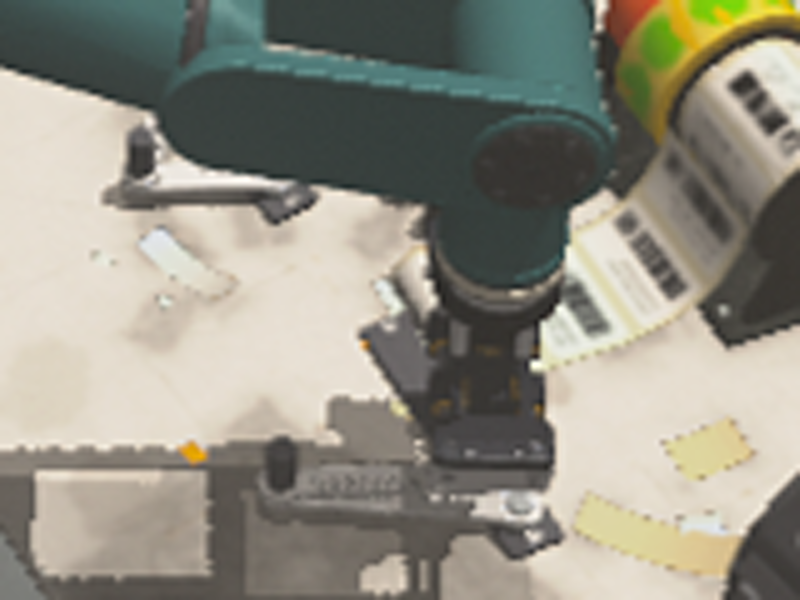

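Call:
step_arm --commands '[{"xyz": [-0.0014,-0.002,0],"twist": [0,0,-1.25]},{"xyz": [-0.0029,-0.0041,0],"twist": [0,0,-2.5]},{"xyz": [-0.0044,-0.0061,0],"twist": [0,0,-3.75]},{"xyz": [-0.0059,-0.0081,0],"twist": [0,0,-5]},{"xyz": [-0.0059,-0.0081,0],"twist": [0,0,-5]}]'

```text
time: 6.1
tool_pos: [0.5249, -0.2703, 0.0424]
ee_rot: [-1.571, -0.0, -2.254]
wrist_force: [-0.8, 0.0, 0.3]
width: 0.0205
```

Call:
step_arm --commands '[{"xyz": [-0.0008,-0.001,0],"twist": [0,0,0]},{"xyz": [-0.0015,-0.002,0],"twist": [0,0,0]},{"xyz": [-0.0015,-0.002,0],"twist": [0,0,0]}]'

```text
time: 6.35
tool_pos: [0.5236, -0.2721, 0.0423]
ee_rot: [-1.571, -0.0, -2.253]
wrist_force: [0.2, -0.2, -1.3]
width: 0.0202
```

Call:
step_arm --commands '[{"xyz": [-0.0008,-0.001,0],"twist": [0,0,0]},{"xyz": [-0.0015,-0.002,0],"twist": [0,0,0]},{"xyz": [-0.0015,-0.002,0],"twist": [0,0,0]}]'

```text
time: 6.6
tool_pos: [0.5234, -0.2724, 0.0422]
ee_rot: [-1.571, 0.004, -2.252]
wrist_force: [4.7, 4.8, -0.5]
width: 0.0199
```

```bash
python3 - <<'E'
from h import *
import cv2
p,_=robot.snapshot('scene');cv2.imwrite("pics/s5.png",cv2.resize(p[230:300,300:400,::-1],(800,560),interpolation=cv2.INTER_CUBIC))
for i in range(4):
  o=robot.get_obs();print(o['wrist_force'],o['wrist_torque'])
E
```

```text
[ 3.79096765  4.99058681 -0.59391363] [ 0.82189719 -0.50590062  0.00793838]
[ 3.79096765  4.99058681 -0.59391363] [ 0.82189719 -0.50590062  0.00793838]
[ 3.79096765  4.99058681 -0.59391363] [ 0.82189719 -0.50590062  0.00793838]
[ 3.79096765  4.99058681 -0.59391363] [ 0.82189719 -0.50590062  0.00793838]
```

View pics/s5.png

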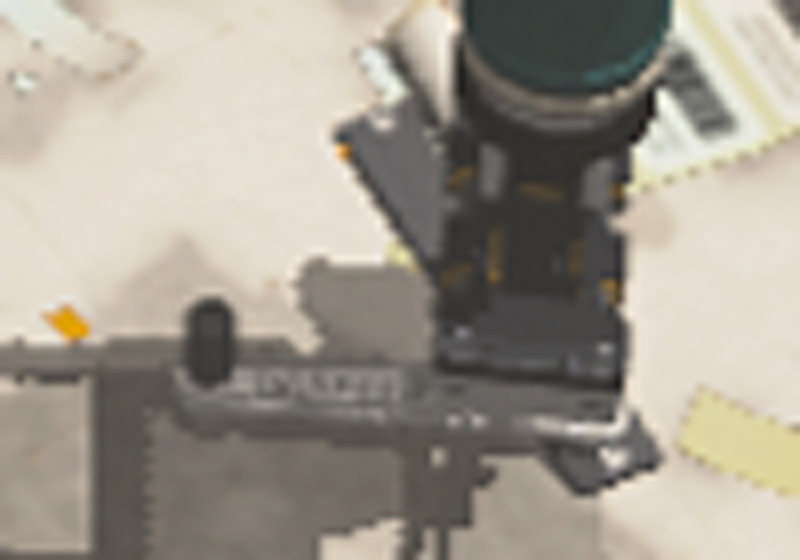

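Call:
step_arm --commands '[{"xyz": [0.0015,0.002,0],"twist": [0,0,0]},{"xyz": [0.0033,0.0044,0],"twist": [0,0,0]},{"xyz": [0.0033,0.0044,0],"twist": [0,0,0]},{"xyz": [0.0033,0.0044,0.02],"twist": [0,0,0]},{"xyz": [0.0033,0.0044,0.05],"twist": [0,0,0]},{"xyz": [0.0033,0.0044,0.08],"twist": [0,0,0]},{"xyz": [0.0033,0.0044,0.08],"twist": [0,0,0]}]'

```text
time: 7.23
tool_pos: [0.5286, -0.2722, 0.1299]
ee_rot: [-1.558, 0.001, -2.253]
wrist_force: [0.9, -0.5, 1.1]
width: 0.0206
```

Call:
step_arm --commands '[{"xyz": [-0.11,0.045,0],"twist": [0,0,91]},{"xyz": [-0.11,0.045,0],"twist": [0,0,91]},{"xyz": [-0.11,0.045,0],"twist": [0,0,91]},{"xyz": [-0.11,0.045,0],"twist": [0,0,91]},{"xyz": [-0.11,0.045,0],"twist": [0,0,91]},{"xyz": [-0.11,0.045,0],"twist": [0,0,91]},{"xyz": [-0.11,0.045,0],"twist": [0,0,91]},{"xyz": [-0.11,0.045,0],"twist": [0,0,91]},{"xyz": [-0.11,0.045,0],"twist": [0,0,91]},{"xyz": [-0.11,0.045,0],"twist": [0,0,91]},{"xyz": [-0.11,0.045,0],"twist": [0,0,91]},{"xyz": [-0.11,0.045,0],"twist": [0,0,91]}]' --fingers 255

```text
time: 8.23
tool_pos: [0.4151, -0.2249, 0.1219]
ee_rot: [-1.572, 0.0, -0.747]
wrist_force: [0.1, 0.4, 0.2]
width: 0.0004
```

```bash
python3 - <<'E'
from h import *
import cv2
for n in('scene','top'):
  p,_=robot.snapshot(n);a=p[180:300,270:430] if n=='scene' else p[140:260,330:490];cv2.imwrite(f"pics/{n}6.png",cv2.resize(a[:,:,::-1],(800,600),interpolation=cv2.INTER_CUBIC))
o=robot.get_obs();print(o['tool_pos'],o['ee_rot'],o['joint_positions'])
E
```

```text
[ 0.41516377 -0.2248433   0.12194899] [-1.57147330e+00  1.35755610e-04 -7.53209556e-01] [-6.16045980e-01 -4.99189887e-02  1.69284388e+00 -6.53741954e-04
  1.49889482e+00  1.37210569e-01]
```

View pics/scene6.png

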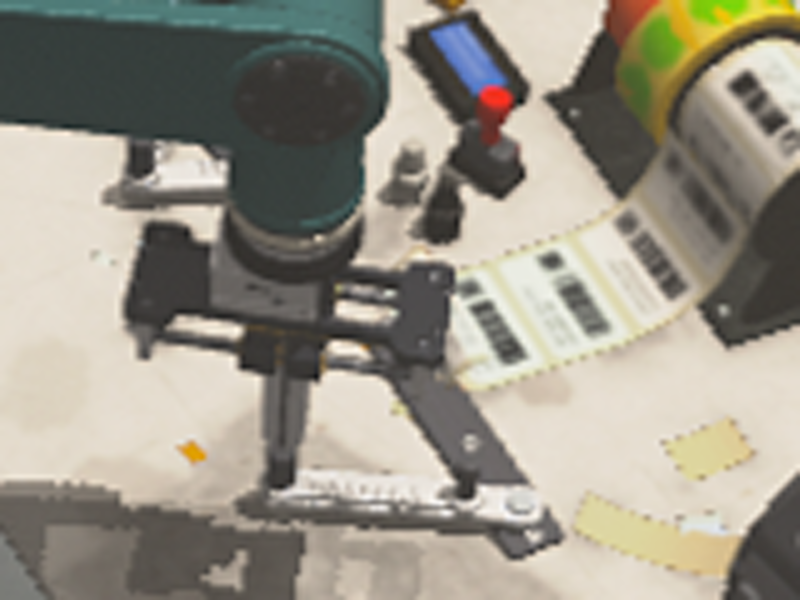

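View pics/top6.png

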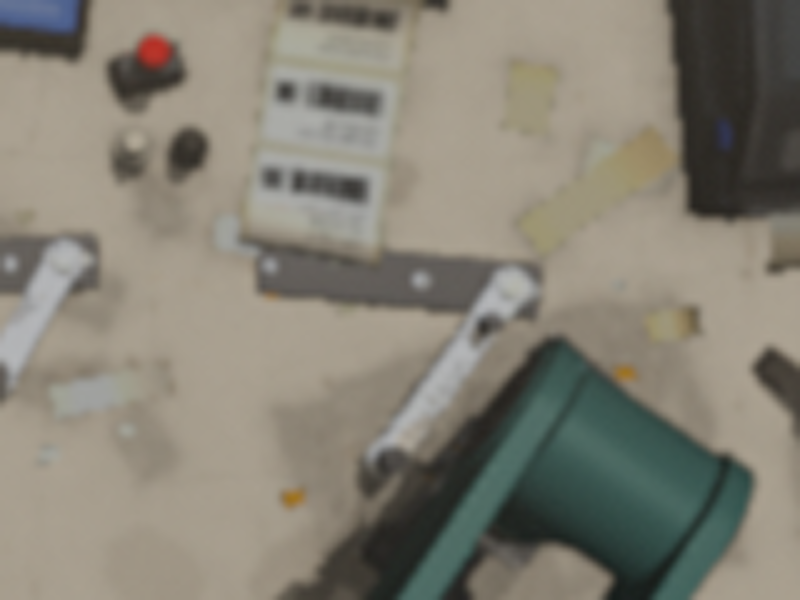

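Call:
step_arm --commands '[{"xyz": [0,0,-0.03],"twist": [0,0,5]},{"xyz": [0,0,-0.055],"twist": [0,0,5]},{"xyz": [0,0,-0.07],"twist": [0,0,5]},{"xyz": [0,0,-0.08],"twist": [0,0,5]},{"xyz": [0,0,-0.08],"twist": [0,0,5]},{"xyz": [0,0,-0.08],"twist": [0,0,5]}]'

```text
time: 8.83
tool_pos: [0.4154, -0.2248, 0.0423]
ee_rot: [-1.571, 0.0, -0.667]
wrist_force: [-0.1, -0.6, -0.0]
width: 0.0006
```

```bash
python3 - <<'E'
from h import *
import cv2
p,_=robot.snapshot('scene');cv2.imwrite("pics/s7.png",cv2.resize(p[180:300,270:430,::-1],(800,600),interpolation=cv2.INTER_CUBIC))
o=robot.get_obs();print(o['tool_pos'],o['ee_rot'],o['wrist_force'])
S=np.array([.5545,-.2898]);v=np.array([.4151,-.2243])-S;a0=np.arctan2(v[1],v[0]);r=.152
q0=S+v
L={}
for d in np.arange(0,67,2.5):
    a=a0-np.radians(d);q=S+r*np.array([np.cos(a),np.sin(a)]);L[d]=q
for k in(0,30,55):
  print(k,[(d,*(L[d]-L[k]).round(4)) for d in L if k<d<=k+30])
print(L[55],L[65])
E
```

```text
[ 0.41608647 -0.22516278  0.04319462] [-1.57083116 -0.00165892 -0.66655672] [ 0.42386561  0.05930471 -0.08690072]
0 [(np.float64(2.5), np.float64(0.003), np.float64(0.0059)), (np.float64(5.0), np.float64(0.0062), np.float64(0.0117)), (np.float64(7.5), np.float64(0.0096), np.float64(0.0174)), (np.float64(10.0), np.float64(0.0133), np.float64(0.0229)), (np.float64(12.5), np.float64(0.0173), np.float64(0.0282)), (np.float64(15.0), np.float64(0.0214), np.float64(0.0334)), (np.float64(17.5), np.float64(0.0258), np.float64(0.0384)), (np.float64(20.0), np.float64(0.0304), np.float64(0.0432)), (np.float64(22.5), np.float64(0.0352), np.float64(0.0477)), (np.float64(25.0), np.float64(0.0402), np.float64(0.0521)), (np.float64(27.5), np.float64(0.0454), np.float64(0.0562)), (np.float64(30.0), np.float64(0.0508), np.float64(0.0601))]
30 [(np.float64(32.5), np.float64(0.0055), np.float64(0.0037)), (np.float64(35.0), np.float64(0.0112), np.float64(0.0071)), (np.float64(37.5), np.float64(0.017), np.float64(0.0103)), (np.float64(40.0), np.float64(0.023), np.float64(0.0132)), (np.float64(42.5), np.float64(0.0291), np.float64(0.0158)), (np.float64(45.0), np.float64(0.0352), np.float64(0.0182)), (np.float64(47.5), np.float64(0.0415), np.float64(0.0203)), (np.float64(50.0), np.float64(0.0479), np.float64(0.0222)), (np.float64(52.5), np.float64(0.0544), np.float64(0.0237)), (np.float64(55.0), np.float64(0.0609), np.float64(0.025)), (np.float64(57.5), np.float64(0.0674), np.float64(0.026)), (np.float64(60.0), np.float64(0.074), np.float64(0.0267))]
55 [(np.float64(57.5), np.float64(0.0066), np.float64(0.001)), (np.float64(60.0), np.float64(0.0132), np.float64(0.0017)), (np.float64(62.5), np.float64(0.0198), np.float64(0.0021)), (np.float64(65.0), np.float64(0.0264), np.float64(0.0022))]
[ 0.52854311 -0.14003271] [ 0.55494427 -0.13780065]
```

View pics/s7.png

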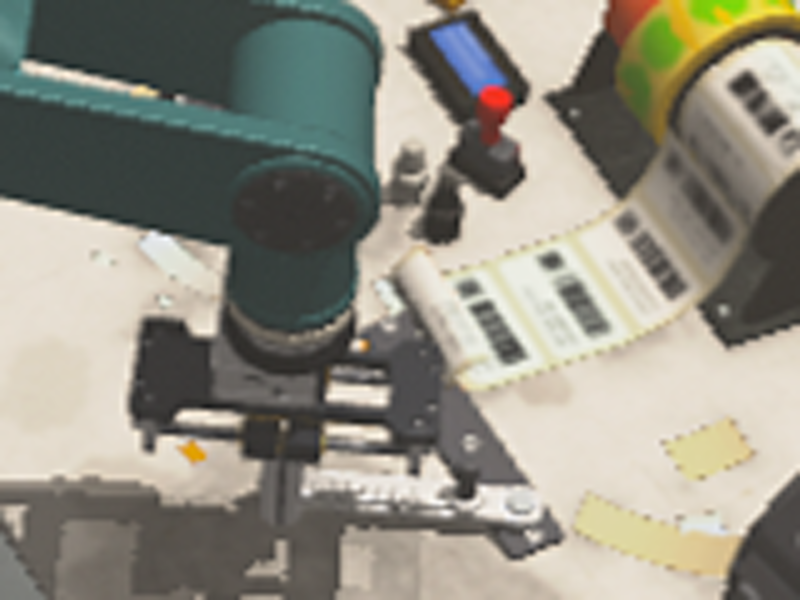

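Call:
step_arm --commands '[{"xyz": [0.003,0.0059,0],"twist": [0,0,-2.5]},{"xyz": [0.0062,0.0117,0],"twist": [0,0,-5]},{"xyz": [0.0096,0.0174,0],"twist": [0,0,-7.5]},{"xyz": [0.0133,0.0229,0],"twist": [0,0,-10]},{"xyz": [0.0173,0.0282,0],"twist": [0,0,-12.5]},{"xyz": [0.0214,0.0334,0],"twist": [0,0,-15]},{"xyz": [0.0258,0.0384,0],"twist": [0,0,-17.5]},{"xyz": [0.0304,0.0432,0],"twist": [0,0,-20]},{"xyz": [0.0352,0.0477,0],"twist": [0,0,-22.5]},{"xyz": [0.0402,0.0521,0],"twist": [0,0,-25]},{"xyz": [0.0454,0.0562,0],"twist": [0,0,-27.5]},{"xyz": [0.0508,0.0601,0],"twist": [0,0,-30]}]'

```text
time: 9.88
tool_pos: [0.4668, -0.1664, 0.0441]
ee_rot: [-1.572, -0.005, -1.192]
wrist_force: [-2.1, -4.2, 0.2]
width: 0.0004
```

```bash
python3 - <<'E'
from h import *
import cv2
for n in('scene','top'):
  p,_=robot.snapshot(n);a=p[180:300,270:430] if n=='scene' else p[140:260,330:490];cv2.imwrite(f"pics/{n}8.png",cv2.resize(a[:,:,::-1],(800,600),interpolation=cv2.INTER_CUBIC))
o=robot.get_obs();print(o['tool_pos'],o['ee_rot'],o['wrist_force'])
E
```

```text
[ 0.46753626 -0.16544367  0.04398341] [-1.56953851 -0.00325469 -1.18895632] [-0.5392864  -1.0094675   0.61963934]
```

View pics/scene8.png

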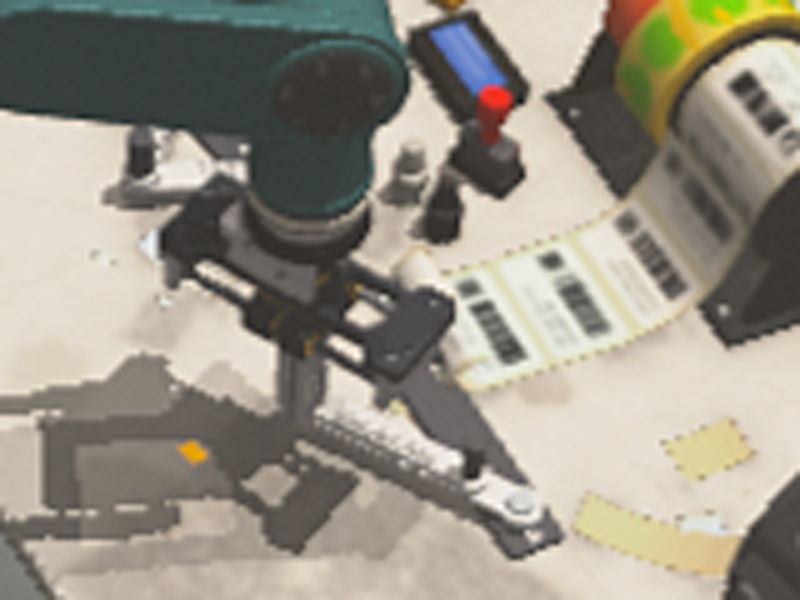

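View pics/top8.png

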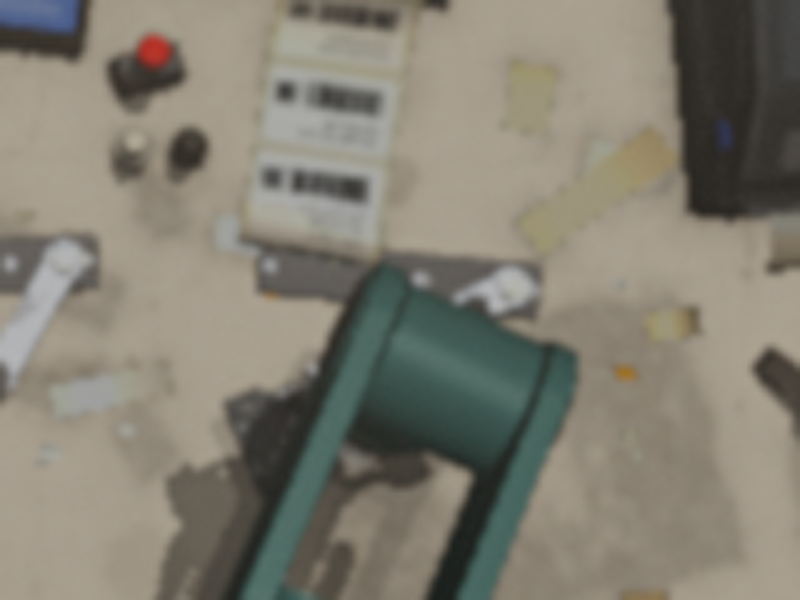

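Call:
step_arm --commands '[{"xyz": [0.0055,0.0037,0],"twist": [0,0,-2.5]},{"xyz": [0.0112,0.0071,0],"twist": [0,0,-5]},{"xyz": [0.017,0.0103,0],"twist": [0,0,-7.5]},{"xyz": [0.023,0.0132,0],"twist": [0,0,-10]},{"xyz": [0.0291,0.0158,0],"twist": [0,0,-12.5]},{"xyz": [0.0352,0.0182,0],"twist": [0,0,-15]},{"xyz": [0.0415,0.0203,0],"twist": [0,0,-17.5]},{"xyz": [0.0479,0.0222,0],"twist": [0,0,-20]},{"xyz": [0.0544,0.0237,0],"twist": [0,0,-22.5]}]'

```text
time: 10.73
tool_pos: [0.5205, -0.142, 0.0437]
ee_rot: [-1.571, -0.002, -1.583]
wrist_force: [-3.7, -2.1, 2.4]
width: 0.0007
```

Call:
step_arm --commands '[{"xyz": [0.0033,0.0006,0],"twist": [0,0,-1.25]},{"xyz": [0.0065,0.0013,0],"twist": [0,0,-2.5]},{"xyz": [0.0098,0.0018,0],"twist": [0,0,-3.75]},{"xyz": [0.0131,0.0023,0],"twist": [0,0,-5]}]'

```text
time: 11.07
tool_pos: [0.5337, -0.1391, 0.0433]
ee_rot: [-1.571, -0.001, -1.67]
wrist_force: [-4.6, -1.6, 1.8]
width: 0.0004
```

```bash
python3 - <<'E'
from h import *
import cv2
for n in('scene','top'):
  p,_=robot.snapshot(n);a=p[180:300,270:430] if n=='scene' else p[140:260,330:490];cv2.imwrite(f"pics/{n}9.png",cv2.resize(a[:,:,::-1],(800,600),interpolation=cv2.INTER_CUBIC))
o=robot.get_obs();print(o['tool_pos'],o['ee_rot'],o['wrist_force'])
E
```

```text
[ 0.53435809 -0.13862535  0.04293312] [-1.56974396e+00  9.76828327e-05 -1.66924576e+00] [-0.86453247 -1.28170157  0.8488273 ]
```

View pics/scene9.png

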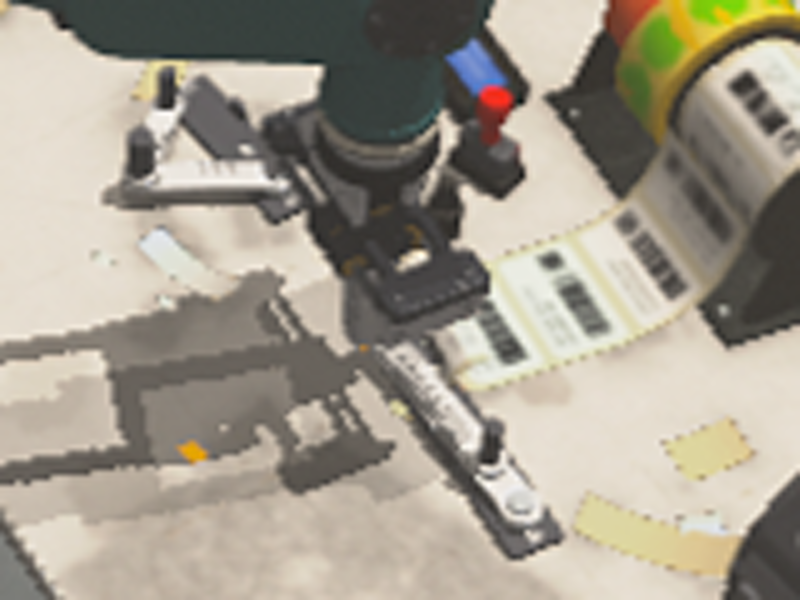

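Call:
step_arm --commands '[{"xyz": [0.003,0.0003,0],"twist": [0,0,0]},{"xyz": [0.006,0.0006,0],"twist": [0,0,-1]},{"xyz": [0.009,0.0009,0],"twist": [0,0,-2]},{"xyz": [0.012,0.001,0],"twist": [0,0,-2]}]'

```text
time: 11.5
tool_pos: [0.5459, -0.1375, 0.0423]
ee_rot: [-1.571, -0.0, -1.705]
wrist_force: [-3.5, -0.9, 2.5]
width: 0.0003
```

Call:
step_arm --commands '[{"xyz": [0.0015,0,0],"twist": [0,0,0]},{"xyz": [0.003,0,0],"twist": [0,0,0]}]'

```text
time: 11.67
tool_pos: [0.5482, -0.1375, 0.0422]
ee_rot: [-1.573, -0.0, -1.704]
wrist_force: [-9.1, -1.7, 5.8]
width: 0.0006
```

Call:
step_arm --commands '[{"xyz": [0.001,0,0],"twist": [0,0,0]},{"xyz": [0.002,0,0],"twist": [0,0,0]}]'

```text
time: 11.83
tool_pos: [0.5484, -0.1375, 0.0422]
ee_rot: [-1.577, -0.001, -1.704]
wrist_force: [-12.5, -0.1, 8.6]
width: 0.0004
```

```bash
python3 - <<'E'
from h import *
import cv2
for n in('scene','top'):
  p,_=robot.snapshot(n);a=p[210:300,310:430] if n=='scene' else p[140:260,330:490];cv2.imwrite(f"pics/{n}10.png",cv2.resize(a[:,:,::-1],(800,600),interpolation=cv2.INTER_CUBIC))
o=robot.get_obs();print(o['tool_pos'],o['ee_rot'],o['wrist_force'])
E
```

```text
[ 0.54833216 -0.1375329   0.04227828] [-1.57710774e+00 -6.34566174e-04 -1.70374755e+00] [-10.74413989  -1.08682725   8.31217819]
```

View pics/scene10.png

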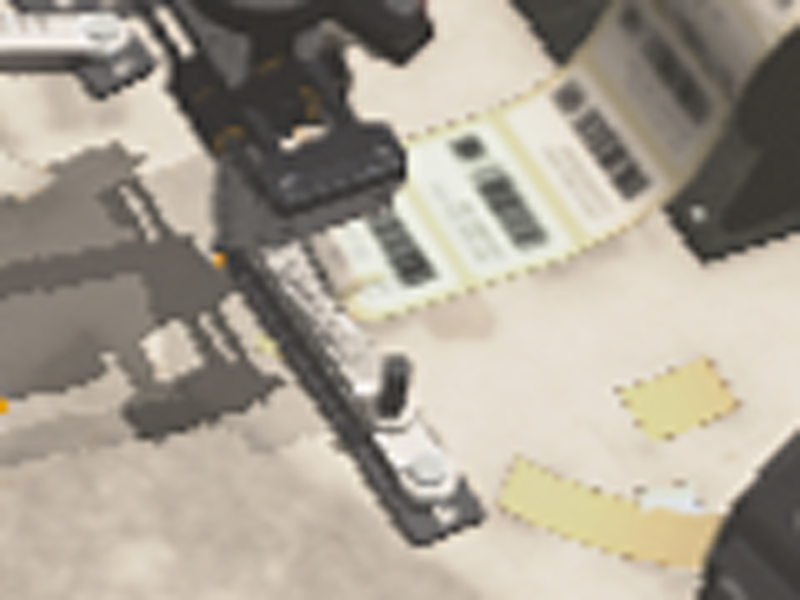

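Call:
step_arm --commands '[{"xyz": [0.0008,0,0],"twist": [0,0,0]},{"xyz": [0.0015,0,0],"twist": [0,0,0]}]'

```text
time: 12.1
tool_pos: [0.5484, -0.1375, 0.0422]
ee_rot: [-1.58, -0.001, -1.704]
wrist_force: [-14.1, -0.9, 9.6]
width: 0.0006
```

Call:
step_arm --commands '[{"xyz": [-0.005,0,0],"twist": [0,0,0]},{"xyz": [-0.015,0,0],"twist": [0,0,0]},{"xyz": [-0.03,0,0],"twist": [0,0,0]},{"xyz": [-0.04,0,0.03],"twist": [0,0,0]},{"xyz": [-0.06,0.02,0.06],"twist": [0,0,0]},{"xyz": [-0.08,0.05,0.1],"twist": [0,0,0]},{"xyz": [-0.1,0.09,0.12],"twist": [0,0,0]},{"xyz": [-0.12,0.13,0.14],"twist": [0,0,0]},{"xyz": [-0.14,0.17,0.15],"twist": [0,0,0]},{"xyz": [-0.16,0.21,0.15],"twist": [0,0,0]},{"xyz": [-0.18,0.25,0.15],"twist": [0,0,0]},{"xyz": [-0.19,0.28,0.15],"twist": [0,0,0]}]'

```text
time: 13.1
tool_pos: [0.3713, 0.1217, 0.1927]
ee_rot: [-1.566, 0.003, -1.704]
wrist_force: [1.0, -0.0, -0.6]
width: -0.0
```

Call:
step_arm --commands '[{"xyz": [-0.02,0.04,0],"twist": [0,0,0]},{"xyz": [-0.04,0.08,0],"twist": [0,0,0]},{"xyz": [-0.06,0.12,0],"twist": [0,0,0]},{"xyz": [-0.08,0.15,0],"twist": [0,0,0]},{"xyz": [-0.1,0.18,0],"twist": [0,0,0]},{"xyz": [-0.1,0.21,0],"twist": [0,0,0]}]'

```text
time: 13.6
tool_pos: [0.2683, 0.3325, 0.1922]
ee_rot: [-1.571, 0.004, -1.7]
wrist_force: [1.0, 0.5, 0.6]
width: 0.0002
```

```bash
python3 - <<'E'
from h import *
import cv2
for n in('scene','top'):
  p,_=robot.snapshot(n);a=p[180:300,270:430] if n=='scene' else p[140:260,290:490];cv2.imwrite(f"pics/{n}11.png",cv2.resize(a[:,:,::-1],(800,600 if n=='scene' else 480),interpolation=cv2.INTER_CUBIC));cv2.imwrite(f"pics/{n}11f.png",p[:,:,::-1])
o=robot.get_obs();print(o['tool_pos'],o['ee_rot'],o['wrist_force'])
E
```

```text
[0.27046359 0.33354767 0.19132473] [-1.57104789  0.00329814 -1.69728838] [-0.57024924 -0.07398384 -0.97980477]
```

View pics/scene11.png

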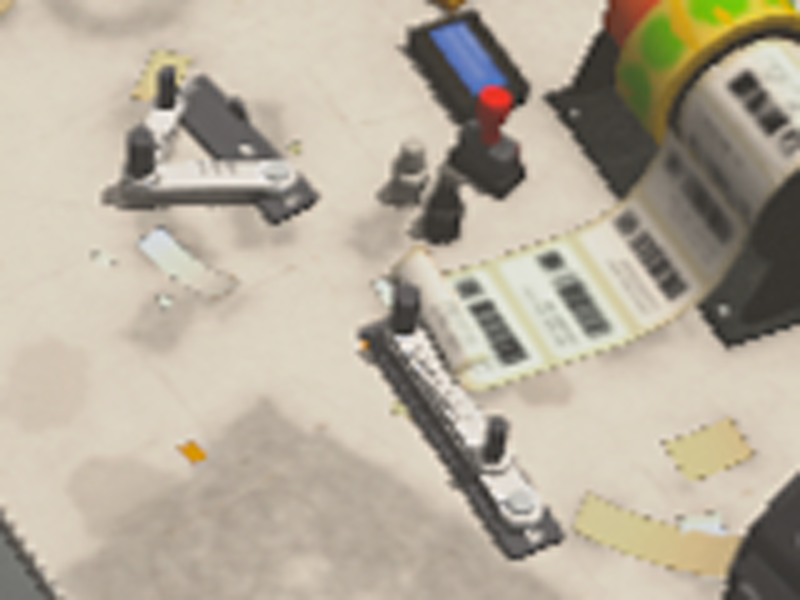

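View pics/top11.png

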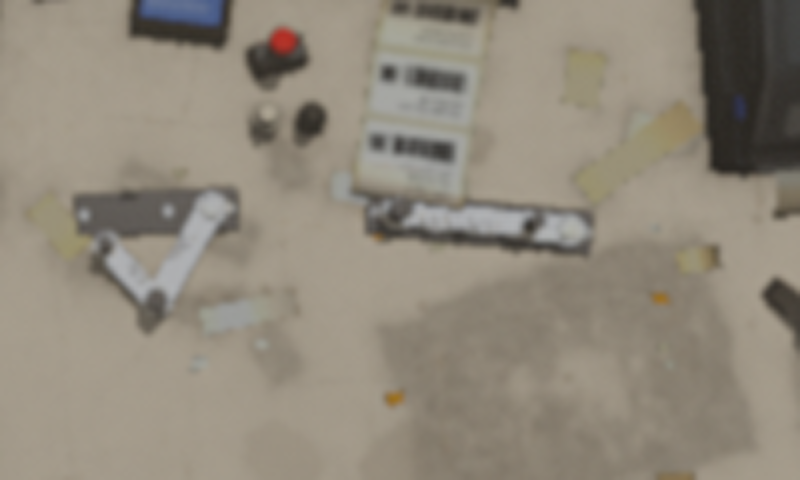

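View pics/top11f.png

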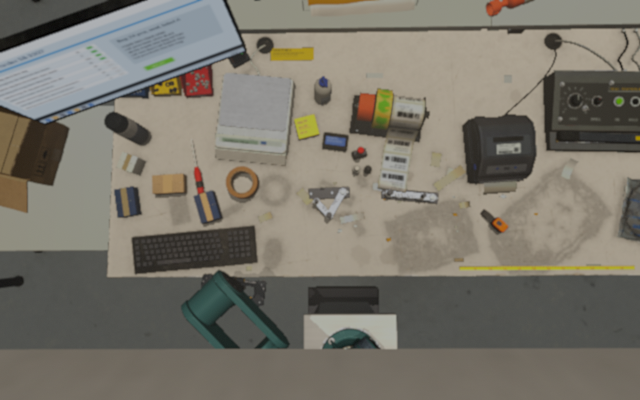

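```bash
python3 - <<'E'
from h import *
T=lambda x,y:(290+(x+.5)/4-.5,140+(y+.5)/4-.5); S=lambda x,y:(270+(x+.5)/5-.5,180+(y+.5)/5-.5)
for f,g,n in((T,dict(e=(398,211),p=(535,221),s=(571,228)),'top'),(S,dict(e=(407,292),p=(496,425),s=(521,503)),'scene')):
    q={k:plane(n,*f(*v),.021 if k=='s' else .061)[:2] for k,v in g.items()};print(n,q)
    a=lambda d:np.arctan2(d[1],d[0]); print(a(q['e']-q['s']),a(q['e']-q['p']))
E
```

```text
top {'e': array([ 0.56769085, -0.13458613]), 'p': array([ 0.55832271, -0.24998731]), 's': array([ 0.55624097, -0.28974671])}
1.497136053750983 1.4897950136526197
scene {'e': array([ 0.56765171, -0.14046955]), 'p': array([ 0.55378841, -0.25567962]), 's': array([ 0.55193036, -0.29007084])}
1.4660922952495647 1.4510414926471067
```

```bash
python3 - <<'E'
from bench import robot
print(robot.close_job())
E
```

```text
the job is handed in; nothing more can be done
None
```

The longer stop is folded away in the order asked, and I handed the job in at about 13.7 s of the 51 s allowed.

- **Fold:** I led the pin round the elbow between half-closed fingers until it stalled at its end stop at about 6.5 N. A picture then showed the outer segment folded and the inner segment still swung out, to within a millimetre or so.
- **Swing home:** I pushed the elbow post round the shoulder with closed fingers until the tool stopped moving, at about 17 N.
- **Last checks:** From the pictures, the inner segment lies at 1.50 rad (top view) and 1.47 rad (scene view), against 1.47 rad for the rail. The outer segment lines up with it to about 0.01 rad, so both joints read zero within measurement error.
- **Left alone:** By eye, the shorter stop, tape roll and blue carton look just where they were. The arm was clear of everything at the end.

No check failed. The two camera views differed by up to 6 mm on the post positions.

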